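Put the spice jar away, shut the keeper and clip it

ROBOT

A 6-joint arm with a two-finger parallel gripper is mounted at the origin on the work surface. World frame = base frame: x ahead of the robot, y to its left, z up, the work surface at z = 0. Lengths are in m, angles in rad, forces in N, time in s.
With the tool pointing down it reaches from about 0.35 to 0.8 m from the base axis. Payload 7.3 kg.
Tool frame: the origin (TCP) lies on the centre line of the jaws, within the pads' length; the fingertips stand 22 mm ahead of it and the grasp point (between the pads) lies 3 mm ahead of it (bot.nose_length is the distance from the TCP to the fingertips, in m); z points along the fingers, y is the direction in which the jaws open and shut (so a half turn about z gives the same grasp; the last joint's range is limited). The gripper opens to 85 mm and grips with 20 to 120 N. Pads are 22 mm wide; open, the fingers measure 114 mm over their backs; the gripper's body (76 mm by 85 mm) begins 54 mm behind the grasp point. The pads swing forward as they close: fully open they stand 13 mm farther back than shut.
Start: joints at [1.123, 0.342, 1.524, -0, 1.275, -0.146], TCP at [0.156, 0.501, 0.253] pointing down, gripper open.
Joint ranges: [-2.53, 2.53], [-0.77, 2.02], [0.04, 2.7], [-1, 4.14], [0.28, 2.66], [-3.11, 3.11]. Speed limits (rad/s): [2.57, 2.57, 3.14, 3.14, 3.14, 3.14].

INTERFACE

Orientations are given as a unit quaternion [w, x, y, z].
In Python, from bench import get_obs, viewer, close_job, bot gives the robot as it stands.
- The arm moves only by the tool play_rows, never from a script. Its argument "commands" is text: rows parted by semicolons, each of 7 numbers parted by spaces: the opening, from 0 (shut) to 1 (fully open), then the shift along the world's x, y, z in m, then the turn, a rotation vector about the world's x, y, z in degrees. In form: gripper dx dy dz wx wy wz; .... A call has 1 to 5 rows; each row is the pose to reach, as a shift and turn from the pose commanded when the call began; what a row does not reach only later rows make up. A row lasts 1/10 s, in which the tool goes at most 50 mm and 8.59 degrees, less where a joint would pass 70% of its speed; a pose out of reach is approached as far as the arm can. A call with a gripper value outside its range is refused whole. The fingers move at their own pace and stop on an object; "grip_force" is the grip in N (left out, the last holds). Time passes only in rows, so rows that repeat a pose let the fingers close. It gives the time, the measured TCP pose, the force and the opening at its end, in the units of the state.
- get_obs(): the state, without advancing time (a new reading comes with each control period).
- viewer.snapshot(name): name is "scene" or "top" or "wrist"; returns the picture (400x640x3 uint8, blue, green, red); there is no depth.
- viewer.camera_params(name): a dict with "intrinsics" (3x3 intrinsics, pixels), "R" (3x3) and "t" (3): a world point X has camera coordinates R X + t; the wrist camera has in their place "hand_eye" (4x4, takes a point from camera to tool coordinates, whose origin is the TCP and whose axes are the flange's). Camera axes: x right, y down, z forward; pixel columns grow to the right and rows downward; lengths in m; the calibration is good to about 2 mm. A picture is of the moment at which its call begins: read the wrist's pose just before it. camera_params takes no time and is no camera call.
- close_job(): hands the job in, once; it reports no verdict.
The state is a dict: "t": time; "joint_pos": joint angles; "joint_velocities": joint speeds; "joint_torque": joint torques, N m; "ee_pos": TCP position; "ee_rot": TCP orientation; "force": force on the tool from outside, world axes, zero at the start; "wrist_torque": the same for the moment, N m; "opening": finger opening in m.
Only numpy, scipy, OpenCV 4.12 (cv2) and the standard library are available. Lean on these libraries where they do the work, as an engineer would, in place of code of your own. Each camera call takes 0.05 s, during which the arm holds its last target. There are 200 camera calls.

TASK

Set the yellow-capped spice jar gently upright, centred on the round cork pad inside the open white keeper box, then shut the blue lid fully. Only once the lid is shut, press the orange clip down until it lies flat against the front of the box. Leave the other jars and the red tin standing where they are.

Things in the scene. Friction and masses are not known exactly. Their poses are not given: they have to be found in the camera images.
- keeper: White open-topped plastic box, fixed to the counter, outside 180 (x) by 270 (y) by 92 high, walls and floor 5 mm. Origin: centre of its underside; its -x side is the front (towards the robot at yaw 0), the lid is hinged along the top of its +x side.
- lid_hinge (a point): Middle of the lid's hinge line (along y), on the keeper's rear (+x) top rim, at the lid's underside, 92.5 mm above the counter. The point turns with the lid, so take the box's heading from keeper.
- lid_edge (a point): Middle of the lid's free edge, on its outer (upper) face, 180 mm from the hinge. The lid is a plain blue panel 180 by 270 by 8 mm, with no handle and no latch but the clip.
- lid (a joint): Angle of the lid, rad: 0 shut, pi/2 upright, more than that leaning back away from the front; limit 1.9. Its stiff hinge (0.35 N m of friction, about 2 N at the free edge; lid 0.25 kg) stays wherever it is left and never falls shut, so it must be pushed all the way down.
- clip_hinge (a point): Middle of the clip's hinge line (along y), carried by the lid's free edge at half its thickness, 6 mm beyond the edge. With the lid shut it is 96.5 mm above the counter and 6 mm in front of the box's front face.
- clip_tip (a point): Middle of the free end of the clip, 40 mm from its hinge. The clip is an orange flap 60 wide (y), 40 long, 6 thick, in the middle of the lid's free edge.
- clip (a joint): Angle of the clip against the lid, rad: 0 folded down square to the lid (flat against the box's front when the lid is shut), pi/2 sticking straight out in the lid's plane; limit 1.7. Friction (0.05 N m, 1 to 2 N at the tip) keeps it where it is left; pushing on its outer face while moving the lid would fold it too early.
- pad: Round cork pad 66 across, 3 thick, fixed on the keeper's floor in the left or the right half (62 to 70 mm to one side of the middle, 5 to 18 mm in front of it). Origin: centre of its underside, 5 mm above the counter.
- jar: The yellow-capped spice jar: straight cylinder 48 across, 75 high (the cap is the top 15 mm), standing, 0.12 to 0.26 kg. Origin: centre of its underside.
- jar_white: Same jar with a white cap; stays put. Origin: centre of its underside.
- jar_green: Same jar with a green cap; stays put. Origin: centre of its underside.
- tin: Red tin with a metal lid, 59 across, 74 high, already in the other half of the keeper; stays there. Origin: centre of its underside.
There are look-alikes about, which are no part of the job. Of the things like the jar, leave any that is pink; of the rest the smaller one is meant.

How it is judged:
By the outcome, as a careful person would: the job done as asked, in the order asked, and still so for the second after the job is handed in, with the robot touching nothing.
It also fails if it takes over 72 s, if anything falls off the work surface, if the arm or the gripper's body presses on something with over 40 N, if the wrist force passes 120 N, or if a joint passes its speed limit or range.

## Working session

There is one attempt and no reset: what is moved stays moved. The work goes in short steps, Python scripts to look and compute and a tool call to move; the robot and the scene stay as the last step left them, time stands still between calls to the robot, and variables do not carry over. Pictures are saved under pics/ and viewed, about 8 in all and at most 12, crops included, and the job is handed in when it is done.

Besides the shell and the picture viewer there is one more tool, called after "Request:" in YAML: its name, and indented under it one key for each argument. play_rows: Moves the arm, as the interface text tells. Its arguments: {"type":"object","properties":{"commands":{"type":"string"},"grip_force":{"type":"number"}},"required":["commands"]}

```bash
ls; mkdir -p pics
cat > h.py <<'E'
import numpy as np, cv2
from bench import get_obs, viewer, close_job, bot
from scipy.spatial.transform import Rotation as Ro
def cam(name,obs=None):
    p=viewer.camera_params(name);K=np.array(p["intrinsics"])
    if "R" in p: return K,np.array(p["R"]),np.array(p["t"]).ravel()
    q=np.array(obs["ee_rot"]);T=np.eye(4);T[:3,:3]=Ro.from_quat(q[[1,2,3,0]]).as_matrix();T[:3,3]=obs["ee_pos"]
    W=np.linalg.inv(T@np.array(p["hand_eye"]));return K,W[:3,:3],W[:3,3]
def snap(name,f):
    o=get_obs();im=viewer.snapshot(name);cv2.imwrite("pics/"+f,im);return o,im
def proj(c,X):
    K,R,t=c;x=(K@(R@np.atleast_2d(X).T+t[:,None])).T;return x[:,:2]/x[:,2:]
def onz(c,uv,z):
    K,R,t=c;d=R.T@np.linalg.inv(K)@np.array([*uv,1.]);C=-R.T@t;return C+d*(z-C[2])/d[2]
def tri(cs,uvs):
    A=[];b=[]
    for (K,R,t),uv in zip(cs,uvs):
        d=R.T@np.linalg.inv(K)@np.array([*uv,1.]);d/=np.linalg.norm(d);P=np.eye(3)-np.outer(d,d);A.append(P);b.append(P@(-R.T@t))
    return np.linalg.solve(sum(A),sum(b))
E
python3 - <<'E'
from h import *
o,a=snap("scene","a.png");o,b=snap("top","b.png")
print(o["ee_pos"],o["ee_rot"],o["t"])
for n in("scene","top"):
    c=cam(n);print(n,c[0].round(1).tolist(),(-c[1].T@c[2]).round(3))
E
```

```text
pics
[0.15585205 0.5009595  0.25263935] [-2.27867007e-04  1.50302673e-01  9.88639741e-01 -7.18886327e-04] 0.05
scene [[390.6, 0.0, 315.2], [0.0, 390.6, 198.9], [0.0, 0.0, 1.0]] [ 0.384 -0.384  0.715]
top [[374.3, 0.0, 316.5], [0.0, 374.3, 201.1], [0.0, 0.0, 1.0]] [0.336 0.092 0.738]
```

View pics/a.png

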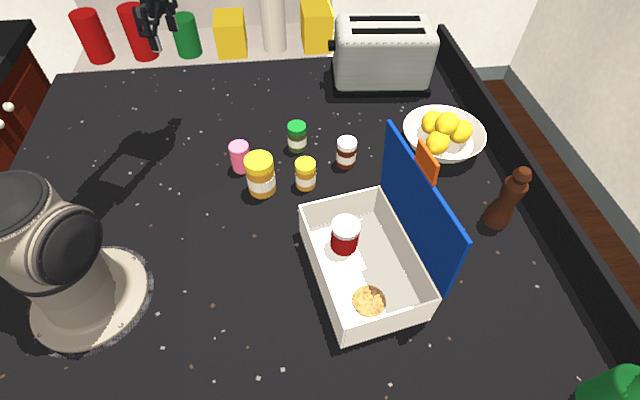

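View pics/b.png

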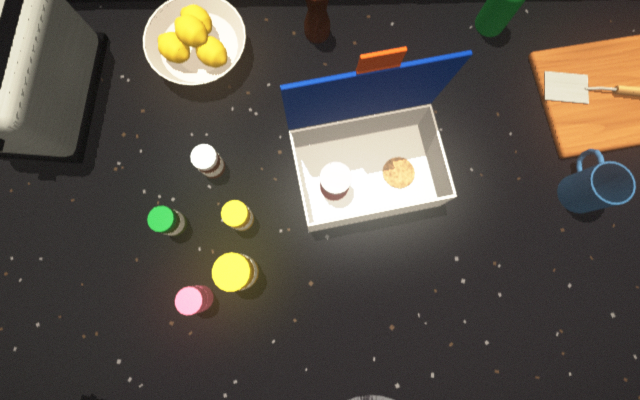

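Candidates for "the jar": small yellow cap (scene 306,165 / top 236,214), large yellow cap (259,160 / 232,272), pink (238,150 / 193,300). Lemons and yellow boxes at the back are not jars. Small yellow one chosen. I'll zoom in to check it and get the box corners.

Run:
```python
from h import *
a=cv2.imread("pics/a.png");b=cv2.imread("pics/b.png")
A=cv2.resize(a[110:350,225:475],None,fx=2.4,fy=2.4,interpolation=cv2.INTER_CUBIC)[:576]
cv2.imwrite("pics/c.png",cv2.resize(a[115:350,225:475],(750,600)[:2] and (638,600),interpolation=cv2.INTER_CUBIC))
cv2.imwrite("pics/d.png",cv2.resize(b[40:240,140:480],(800,471),interpolation=cv2.INTER_CUBIC))
for n,im in(("scene",a),("top",b)):
    h=cv2.cvtColor(im,cv2.COLOR_BGR2HSV)
    for nm,lo,hi in(("yel",(22,150,120),(32,255,255)),("green",(50,120,60),(75,255,255)),("orange",(4,180,120),(16,255,255)),("blue",(105,150,50),(120,255,255))):
        m=cv2.inRange(h,lo,hi);N,l,s,c=cv2.connectedComponentsWithStats(m)
        print(n,nm,[(s[i].tolist(),c[i].round(1).tolist()) for i in range(1,N) if s[i,4]>100])
```

```text
scene yel [([300, 0, 34, 55, 1588], [315.8, 25.6]), ([213, 7, 34, 53, 1543], [229.5, 32.9]), ([421, 111, 51, 44, 1077], [443.1, 131.7]), ([244, 161, 30, 15, 174], [259.2, 170.2])]
scene green [([173, 12, 29, 47, 953], [186.7, 36.0]), ([287, 119, 19, 17, 264], [296.1, 127.1]), ([575, 363, 65, 37, 1801], [612.2, 384.5])]
scene orange [([414, 140, 26, 45, 517], [426.5, 163.4])]
scene blue [([381, 119, 92, 179, 6843], [422.9, 212.2])]
top yel [([158, 5, 68, 59, 2236], [191.8, 37.3]), ([212, 252, 40, 40, 199], [235.4, 272.7])]
top green [([475, 0, 50, 37, 1152], [495.7, 15.6]), ([147, 205, 29, 27, 609], [161.0, 218.6])]
top orange [([356, 46, 51, 27, 568], [380.3, 58.1])]
top blue [([280, 50, 192, 48, 2035], [392.7, 72.2])]
```

View pics/c.png

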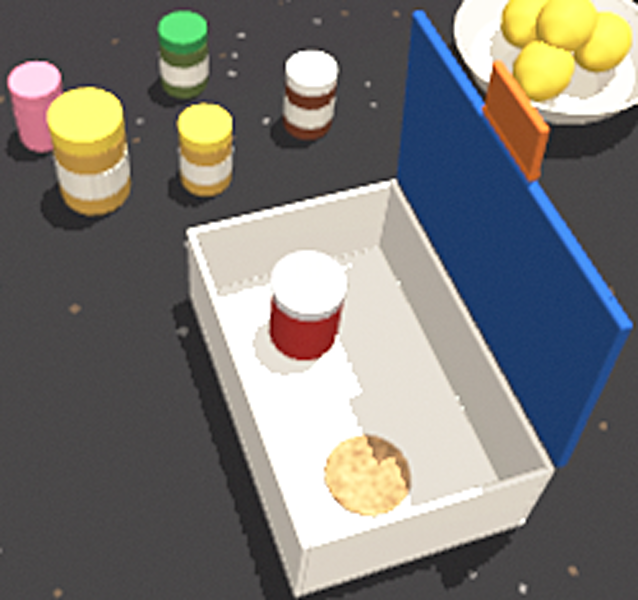

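View pics/d.png

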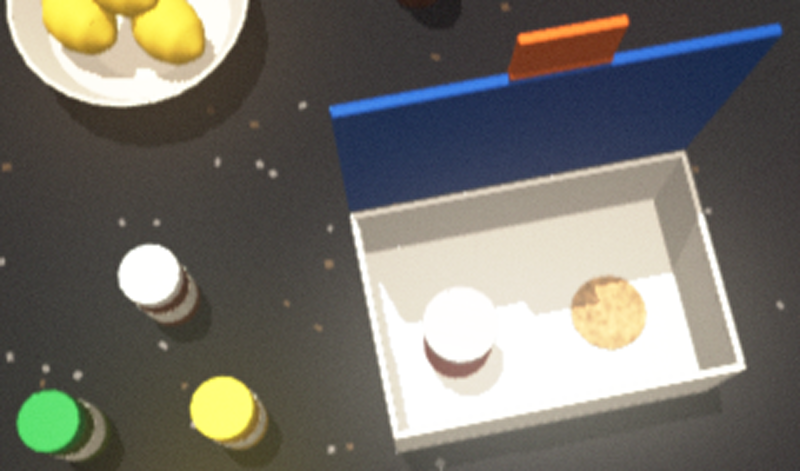

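Run:
```python
from h import *
from scipy.optimize import least_squares
C=[cam("scene"),cam("top")]
c=lambda u,v:(225+u/2.552,115+v/2.553)
d=lambda u,v:(140+u/2.353,40+v/2.355)
P=dict(FL=(c(189,230),d(396,438)),RL=(c(393,180),d(351,213)),FR=(c(305,550),d(743,366)),RR=(c(553,468),d(685,152)),
jar=(c(205.5,121),d(224,408)),pad=(c(368,475),d(609,312)),lidL=(c(417,12),d(332,110)),lidR=(c(630,325),d(781,28)),
clL=(c(496,63),d(519,37)),clR=(c(548,127),d(628,17)),tin=(c(309,283),d(460,322)),green=(c(183,30),d(50,422)),white=(c(311,71),d(152,275)),big=(c(87,116),None))
for k,v in P.items():
    if v[1] is None: continue
    X=tri(C,v); print(k,X.round(4),[np.abs(proj(C[i],X)[0]-v[i]).max().round(1) for i in(0,1)])
cor={"FL":(-.09,.135),"RL":(.09,.135),"FR":(-.09,-.135),"RR":(.09,-.135)}
def W(p,l,z):
    R=np.array([[np.cos(p[2]),-np.sin(p[2])],[np.sin(p[2]),np.cos(p[2])]]);return np.r_[p[:2]+R@l,z]
f=lambda p:np.concatenate([(proj(C[i],W(p,np.array(l),.092))[0]-P[k][i]) for k,l in cor.items() for i in(0,1)])
r=least_squares(f,[.5,0,.1]);p=r.x;print("box",p.round(4),np.degrees(p[2]),np.abs(r.fun).max())
R=np.array([[np.cos(p[2]),-np.sin(p[2])],[np.sin(p[2]),np.cos(p[2])]])
for k in("pad","jar","lidL","lidR","tin"):
    X=tri(C,P[k]);print(k,"local",(R.T@(X[:2]-p[:2])).round(4),X[2].round(4))
for i in(0,1):print("pad z8",onz(C[i],P["pad"][i],.008).round(4),"jar z75",onz(C[i],P["jar"][i],.075).round(4))
```

```text
FL [0.4185 0.1038 0.0921] [np.float64(0.5), np.float64(0.6)]
RL [0.5929 0.1356 0.0926] [np.float64(0.1), np.float64(0.1)]
FR [ 0.4671 -0.159   0.087 ] [np.float64(0.1), np.float64(0.1)]
RR [ 0.6395 -0.1272  0.0923] [np.float64(0.5), np.float64(0.5)]
jar [0.4459 0.2337 0.0799] [np.float64(0.6), np.float64(0.8)]
pad [ 0.5341 -0.0794  0.0058] [np.float64(0.4), np.float64(0.4)]
lidL [0.5843 0.1338 0.2716] [np.float64(0.0), np.float64(0.0)]
lidR [ 0.6323 -0.1288  0.2718] [np.float64(1.0), np.float64(1.1)]
clL [0.5997 0.0311 0.3163] [np.float64(0.2), np.float64(0.3)]
clR [ 0.6099 -0.0264  0.3191] [np.float64(0.7), np.float64(0.9)]
tin [0.5085 0.0529 0.0759] [np.float64(0.1), np.float64(0.1)]
green [0.4391 0.3683 0.0709] [np.float64(0.4), np.float64(0.6)]
white [0.5532 0.294  0.0728] [np.float64(0.2), np.float64(0.3)]
box [ 0.5295 -0.0113  0.1793] 10.27041861383188 1.8565317825545549
pad local [-0.0076 -0.0678] 0.0058
jar local [-0.0386  0.256 ] 0.0799
lidL local [0.0798 0.1331] 0.2716
lidR local [ 0.0802 -0.1339] 0.2718
tin local [-0.0092  0.0669] 0.0759
pad z8 [ 0.5344 -0.0802  0.008 ] jar z75 [0.4478 0.2389 0.075 ]
pad z8 [ 0.5327 -0.0789  0.008 ] jar z75 [0.4453 0.2346 0.075 ]
```

Measurements are consistent: rim z≈.092, jar top ≈.075–.08, pad local (-8,-68) mm, which is inside the stated range. The lid is about upright. Now going above the small yellow jar.

Request:
play_rows:
  commands: "1 0.036 -0.033 0 0 0 0;1 0.072 -0.066 0 0 0 0;1 0.108 -0.1 0 0 0 0;1 0.144 -0.133 0 0 0 0;1 0.18 -0.166 0 0 0 0"
  grip_force: 40

```text
t: 0.6
ee_pos: [0.337, 0.3337, 0.2532]
ee_rot: [-0.0, 0.15, 0.989, -0.0]
force: [0.3, 0.4, 0.6]
opening: 0.0857
```

Request:
play_rows:
  commands: "1 0.036 -0.033 -0.01 0 0 0;1 0.072 -0.066 -0.02 0 0 0;1 0.1 -0.09 -0.03 0 0 0;1 0.11 -0.1 -0.04 0 0 0;1 0.11 -0.1 -0.04 0 0 0"

```text
t: 1.1
ee_pos: [0.4461, 0.2339, 0.2115]
ee_rot: [-0.002, 0.152, 0.988, -0.001]
force: [0.5, -0.2, 0.3]
opening: 0.0852
```

Run:
```python
from h import *
o,w=snap("wrist","w1.png");print(o["ee_pos"],o["ee_rot"],o["t"],o["force"])
c=cam("wrist",o);print(np.array(viewer.camera_params("wrist")["hand_eye"]).round(3))
print(proj(c,[[.446,.235,.075],[.446,.235,0],o["ee_pos"]]))
```

```text
[0.4460941  0.23388301 0.2115058 ] [-1.61887330e-03  1.51798562e-01  9.88409818e-01 -7.79381165e-04] 1.1 [ 0.51985817 -0.21684367  0.34743347]
[[ 0.    -0.956 -0.292  0.075]
 [ 1.     0.    -0.     0.   ]
 [ 0.    -0.292  0.956 -0.12 ]
 [ 0.     0.     0.     1.   ]]
[[315.69563069 199.36308676]
 [315.62118948 180.55968755]
 [313.70833595 285.32815443]]
```

View pics/w1.png

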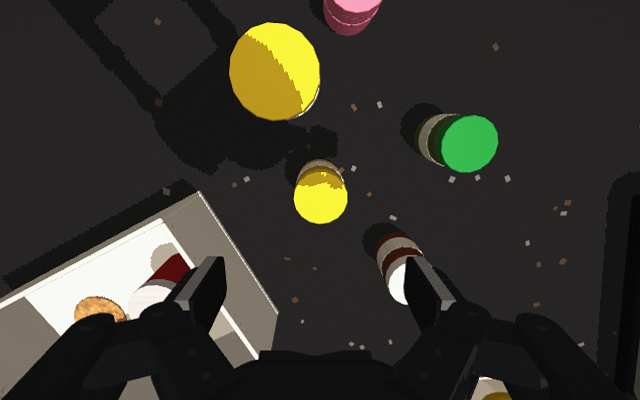

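The wrist view shows the small yellow cap centred at (320.5,196), the larger yellow cap at (275,72), green at (470,143), and white under the right finger. The choice holds: smaller, yellow.

Run:
```python
from h import *
o=get_obs();c=cam("wrist",o)
X=tri([c,cam("top")],[(320.5,196.5),(140+224/2.353,40+408/2.355)]);print(X, onz(c,(320.5,196.5),.075),o["ee_pos"])
print("big",onz(c,(275,72),.1))
```

```text
[0.44937134 0.23934703 0.05433008] [0.44443935 0.24095101 0.075     ] [0.44541579 0.23502654 0.21239384]
big [0.34110562 0.2387133  0.1       ]
```

Request:
play_rows:
  commands: "1 0 0.004 -0.04 0 0 0;1 0 0.004 -0.08 0 0 0;1 0 0.004 -0.12 0 0 0;1 0 0.004 -0.145 0 0 0;1 0 0.004 -0.156 0 0 0"

```text
t: 1.65
ee_pos: [0.4437, 0.2404, 0.0556]
ee_rot: [-0.002, 0.149, 0.989, -0.001]
force: [0.0, 0.1, 0.9]
opening: 0.0854
```

Request:
play_rows:
  commands: "0.8 0 0 0 0 0 0;0.65 0 0 0 0 0 0;0.58 0 0 0 0 0 0;0.52 0 0 0 0 0 0;0.4 0 0 0 0 0 0"
  grip_force: 25

```text
t: 2.15
ee_pos: [0.4467, 0.2397, 0.059]
ee_rot: [0.001, 0.15, 0.989, 0.001]
force: [-1.7, 0.2, 6.6]
opening: 0.0474
```

Request:
play_rows:
  commands: "0.3 0 0 0 0 0 0;0.3 0 0 0 0 0 0;0.3 0 0 0 0 0 0;0.3 0 0 0.01 0 0 0;0.3 0 0 0.02 0 0 0"
  grip_force: 30

```text
t: 2.65
ee_pos: [0.4461, 0.2393, 0.0783]
ee_rot: [0.0, 0.15, 0.989, 0.0]
force: [-0.3, -0.8, -1.8]
opening: 0.0471
```

Request:
play_rows:
  commands: "0.3 0 0 0.03 0 0 0;0.3 0 -0.01 0.07 0 0 0;0.3 0.008 -0.04 0.1 0 0 0;0.3 0.02 -0.08 0.11 0 0 0;0.3 0.032 -0.12 0.11 0 0 0"

```text
t: 3.15
ee_pos: [0.4793, 0.1184, 0.1906]
ee_rot: [0.003, 0.15, 0.989, 0.001]
force: [0.6, -0.4, -2.3]
opening: 0.0475
```

Request:
play_rows:
  commands: "0.3 0.012 -0.04 0 0 0 0;0.3 0.024 -0.08 0 0 0 0;0.3 0.036 -0.12 0 0 0 0;0.3 0.046 -0.16 -0.01 0 0 0;0.3 0.051 -0.18 -0.02 0 0 0"

```text
t: 3.65
ee_pos: [0.5299, -0.064, 0.1683]
ee_rot: [0.001, 0.152, 0.988, -0.0]
force: [0.1, 1.0, -3.1]
opening: 0.0473
```

Request:
play_rows:
  commands: "0.3 0.004 -0.017 -0.01 0 0 0;0.3 0.004 -0.019 -0.02 0 0 0;0.3 0.004 -0.019 -0.02 0 0 0"

```text
t: 3.95
ee_pos: [0.532, -0.0792, 0.146]
ee_rot: [-0.002, 0.151, 0.989, 0.0]
force: [0.3, -0.4, -2.7]
opening: 0.0473
```

Run:
```python
from h import *
o,w=snap("wrist","w2.png");_,s=snap("scene","s2.png");_,t=snap("top","t2.png");print(o["ee_pos"],o["ee_rot"],o["t"],o["force"],o["opening"])
c=cam("wrist",o);print(proj(c,[[.5335,-.0795,.008],o["ee_pos"]]))
z=lambda im,a,b,e,f:cv2.resize(im[b:f,a:e],(400,300),interpolation=cv2.INTER_CUBIC)
cv2.imwrite("pics/m2.png",np.vstack([np.hstack([z(s,320,200,480,320),z(t,330,90,490,210)]),np.hstack([z(w,0,0,640,400),z(w,220,120,420,270)])]))
```

```text
[ 0.53195538 -0.07924579  0.1460148 ] [-1.60185508e-03  1.50561931e-01  9.88599192e-01  4.21118872e-04] 3.95 [ 0.25629053 -0.37545746 -2.66224349] 0.047272596255954306
[[314.38698874 201.09055405]
 [313.70886807 285.33079797]]
```

View pics/m2.png

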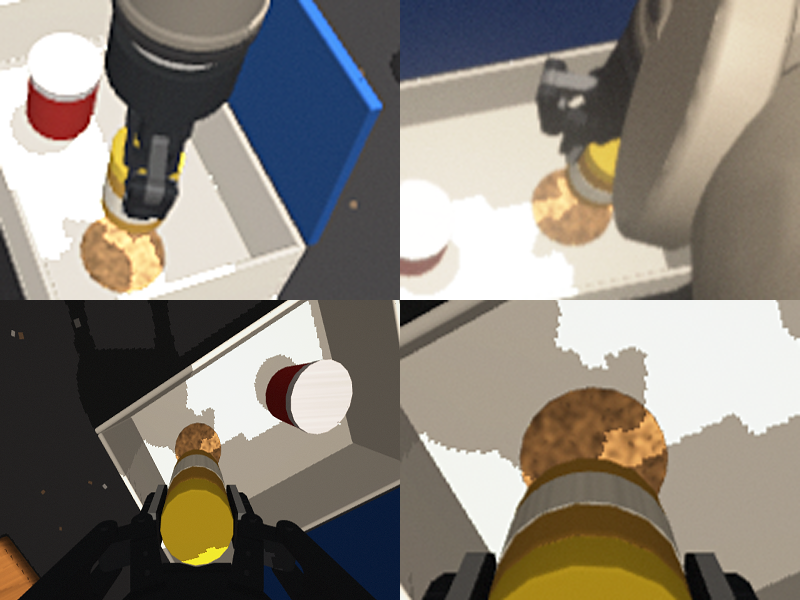

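Run:
```python
from h import *
from scipy.optimize import least_squares
o=get_obs();c=cam("wrist",o)
th=np.linspace(0,2*np.pi,721)
def ext(x,y,z,r):
    p=proj(c,np.c_[x+r*np.cos(th),y+r*np.sin(th),0*th+z]);return p[:,1].min(),p[:,0].min(),p[:,0].max()
ob=np.array([163.7,280.,353.5])
r=least_squares(lambda q:np.array(ext(q[0],q[1],.008,.033))-ob,[.533,-.08]);print("pad",r.x,r.fun)
for z in(.086,.089,.092):
    r=least_squares(lambda q:[ext(q[0],q[1],z,.024)[0]-197.5,sum(ext(q[0],q[1],z,.024)[1:])/2-316.5],[.533,-.08]);print("jar",z,r.x)
print(o["ee_pos"],get_obs()["t"])
```

```text
pad [ 0.53581664 -0.0770618 ] [ 0.03403998 -0.49147169  0.49140098]
jar 0.086 [ 0.53436007 -0.07733375]
jar 0.089 [ 0.53353352 -0.07709822]
jar 0.092 [ 0.53270696 -0.07686269]
[ 0.53302907 -0.07861423  0.14774041] 4.1
```

Request:
play_rows:
  commands: "0.3 0.002 0 -0.02 0 0 0;0.3 0.002 0 -0.045 0 0 0;0.3 0.002 0 -0.065 0 0 0;0.3 0.002 0 -0.075 0 0 0;0.3 0.002 0 -0.078 0 0 0"

```text
t: 4.6
ee_pos: [0.5348, -0.0789, 0.0689]
ee_rot: [-0.0, 0.15, 0.989, 0.0]
force: [-0.2, -0.3, -1.7]
opening: 0.0473
```

Request:
play_rows:
  commands: "0.3 0 0 -0.001 0 0 0;0.3 0 0 -0.002 0 0 0;0.3 0 0 -0.003 0 0 0;0.3 0 0 -0.004 0 0 0;0.3 0 0 -0.004 0 0 0"

```text
t: 5.1
ee_pos: [0.5356, -0.0799, 0.0671]
ee_rot: [0.001, 0.15, 0.989, -0.0]
force: [-3.0, 1.3, 7.9]
opening: 0.0474
```

Request:
play_rows:
  commands: "0.3 0 0 0.001 0 0 0;0.57 0 0 0.001 0 0 0;0.6 0 0 0.001 0 0 0;0.66 0 0 0.001 0 0 0;0.72 0 0 0.001 0 0 0"

```text
t: 5.6
ee_pos: [0.5351, -0.0798, 0.0663]
ee_rot: [0.0, 0.15, 0.989, 0.0]
force: [0.0, 0.2, -0.6]
opening: 0.062
```

Request:
play_rows:
  commands: "0.72 0 0 0.001 0 0 0;0.72 0 0 0.015 0 0 0;0.72 0 0 0.045 0 0 0;0.72 0 0 0.085 0 0 0;0.72 0 0 0.125 0 0 0"

```text
t: 6.1
ee_pos: [0.5346, -0.0796, 0.1924]
ee_rot: [-0.001, 0.15, 0.989, 0.0]
force: [-0.1, 0.4, -0.2]
opening: 0.0617
```

Request:
play_rows:
  commands: "0.5 0 0 0.04 0 0 0;0.3 -0.02 0 0.08 0 0 0;0 -0.03 0 0.12 0 0 0;0 -0.03 0 0.14 0 0 0;0 -0.03 0 0.14 0 0 0"

```text
t: 6.6
ee_pos: [0.5058, -0.08, 0.3349]
ee_rot: [0.004, 0.15, 0.989, -0.001]
force: [-0.4, 0.2, 0.0]
opening: -0.0002
```

Run:
```python
from h import *
o,w=snap("wrist","w3.png");_,s=snap("scene","s3.png");print(o["ee_pos"],o["ee_rot"],o["t"],o["force"],o["opening"])
cw=cam("wrist",o)
z=lambda im,a,b,e,f:cv2.resize(im[b:f,a:e],(400,300),interpolation=cv2.INTER_CUBIC)
print(proj(cw,[[.535,-.079,.008],[.535,-.079,.083]]),proj(cam("scene"),[[.535,-.079,.008],[.535,-.079,.083]]))
cv2.imwrite("pics/m3.png",np.hstack([z(s,300,180,460,300),z(w,0,0,640,400)]))
```

```text
[ 0.50584945 -0.08001996  0.33493547] [ 3.57041948e-03  1.50376790e-01  9.88622168e-01 -5.30483732e-04] 6.6 [-0.42772914  0.21112818  0.00168122] -0.0001998729847423113
[[320.83822731 179.71131874]
 [321.98172272 193.17913961]] [[369.3578086  300.44215654]
 [374.25396572 282.41227278]]
```

View pics/m3.png

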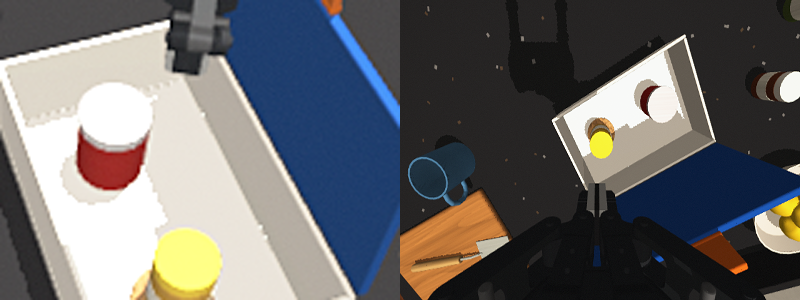

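Jar stands upright at (0.535,-0.079), predicted cap pixel matched, and the tin is undisturbed. Next I go over the lid, off to the side of the clip, and behind it.

Request:
play_rows:
  commands: "0 0.04 0.001 0 0 0 0;0 0.08 0.002 0 0 0 0;0 0.12 0.002 0 0 0 0;0 0.155 0.002 0 0 0 0;0 0.165 0.002 0 0 0 0"

```text
t: 7.2
ee_pos: [0.6721, -0.0774, 0.3266]
ee_rot: [-0.003, 0.15, 0.989, 0.0]
force: [-1.2, -1.1, -0.8]
opening: -0.0
```

Request:
play_rows:
  commands: "0 0 0 -0.02 0 0 0;0 0 0 -0.045 0 0 0;0 0 0 -0.065 0 0 0;0 0 0 -0.07 0 0 0"

```text
t: 7.6
ee_pos: [0.6685, -0.0773, 0.256]
ee_rot: [-0.004, 0.15, 0.989, 0.0]
force: [-1.1, 1.1, 0.0]
opening: 0.0002
```

Run:
```python
from h import *
o,s=snap("scene","s4.png");print(o["ee_pos"],o["t"],o["force"])
_,t=snap("top","t4.png")
cv2.imwrite("pics/m4.png",np.hstack([s[100:350,280:640],t[0:250,230:590]]))
```

```text
[ 0.6685212  -0.07732208  0.25596884] 7.6 [-1.12716086  1.10765652  0.00312889]
```

View pics/m4.png

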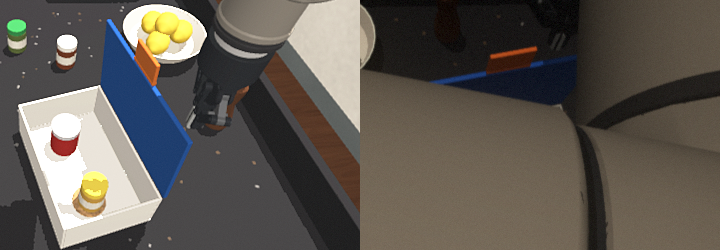

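Finger is behind the lid at local x≈0.125, well clear of the clip. Pushing the lid forward along an arc.

Request:
play_rows:
  commands: "0 -0.02 -0.004 0 0 0 0;0 -0.039 -0.007 0 0 0 0;0 -0.059 -0.011 -0.002 0 0 0;0 -0.074 -0.013 -0.005 0 0 0;0 -0.089 -0.016 -0.008 0 0 0"

```text
t: 8.2
ee_pos: [0.5814, -0.0938, 0.2548]
ee_rot: [0.002, 0.15, 0.989, 0.0]
force: [2.0, 1.3, 0.2]
opening: 0.0002
```

Request:
play_rows:
  commands: "0 -0.016 -0.003 -0.011 0 0 0;0 -0.031 -0.006 -0.022 0 0 0;0 -0.044 -0.008 -0.037 0 0 0;0 -0.057 -0.01 -0.052 0 0 0"

```text
t: 8.6
ee_pos: [0.5246, -0.1042, 0.2026]
ee_rot: [0.002, 0.15, 0.989, -0.0]
force: [1.2, -0.3, 1.0]
opening: -0.0002
```

Run:
```python
from h import *
o,s=snap("scene","s5.png");print(o["ee_pos"],o["t"],o["force"])
_,t=snap("top","t5.png");cv2.imwrite("pics/m5.png",s[80:370,240:560])
```

```text
[ 0.52459293 -0.10424177  0.2026462 ] 8.6 [ 1.24956057 -0.26819889  0.99726597]
```

View pics/m5.png

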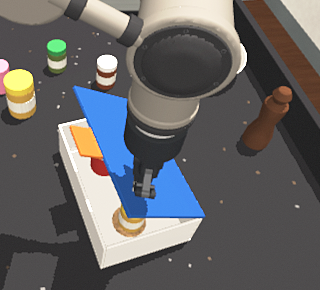

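Lid about 30° open with the clip still straight out. Continuing down.

Request:
play_rows:
  commands: "0 -0.008 -0.001 -0.018 0 0 0;0 -0.015 -0.003 -0.038 0 0 0;0 -0.019 -0.003 -0.055 0 0 0;0 -0.023 -0.004 -0.07 0 0 0;0 -0.024 -0.004 -0.08 0 0 0"

```text
t: 9.2
ee_pos: [0.5011, -0.1081, 0.1218]
ee_rot: [0.001, 0.15, 0.989, -0.0]
force: [-5.6, 1.9, 59.9]
opening: 0.0001
```

Request:
play_rows:
  commands: "0 0 0 -0.002 0 0 0;0 0 0 -0.004 0 0 0;0 0 0 -0.006 0 0 0;0 0 0 -0.006 0 0 0"

```text
t: 9.6
ee_pos: [0.5012, -0.1081, 0.1219]
ee_rot: [0.002, 0.15, 0.989, -0.001]
force: [-18.1, 4.3, 51.9]
opening: -0.0002
```

Request:
play_rows:
  commands: "0 0 0 0.01 0 0 0;0 0 0 0.04 0 0 0;0 -0.03 0.02 0.08 0 0 0;0 -0.065 0.045 0.09 0 0 0;0 -0.095 0.074 0.09 0 0 0"

```text
t: 10.1
ee_pos: [0.4057, -0.0336, 0.2082]
ee_rot: [0.003, 0.151, 0.989, -0.0]
force: [0.3, 0.5, -0.9]
opening: -0.0001
```

Request:
play_rows:
  commands: "0 -0.04 0.01 0 0 0 0;0 -0.08 0.02 0 0 0 0;0 -0.08 0.02 0 0 0 0"

```text
t: 10.4
ee_pos: [0.3215, -0.0122, 0.2058]
ee_rot: [-0.001, 0.15, 0.989, 0.0]
force: [-0.4, -0.0, 0.9]
opening: -0.0003
```

Run:
```python
from h import *
o,s=snap("scene","s6.png");print(o["ee_pos"],o["t"],o["force"])
_,t=snap("wrist","w6.png")
b=np.array([.5295,-.0113]);a=.1793;R=np.array([[np.cos(a),-np.sin(a)],[np.sin(a),np.cos(a)]])
W=lambda l,z:np.r_[b+R@np.array(l),z]
pts=[W((-.09,.135),.1005),W((-.09,-.135),.1005),W((-.136,.03),.0995),W((-.136,-.03),.0995)]
print("pred scene",proj(cam("scene"),pts).round(1).tolist())
h=cv2.cvtColor(s,cv2.COLOR_BGR2HSV)
for q in pts: 
    u,v=proj(cam("scene"),q)[0];cv2.circle(s,(int(round(u)),int(round(v))),1,(255,0,255),-1)
Z=cv2.resize(s[150:370,250:500],(680,598),interpolation=cv2.INTER_CUBIC);cv2.imwrite("pics/m6.png",Z)
```

```text
[ 0.32149761 -0.01220869  0.20579778] 10.4 [-0.41749319 -0.04125123  0.85993441]
pred scene [[297.6, 202.1], [344.1, 328.2], [289.2, 251.1], [298.3, 279.4]]
```

View pics/m6.png

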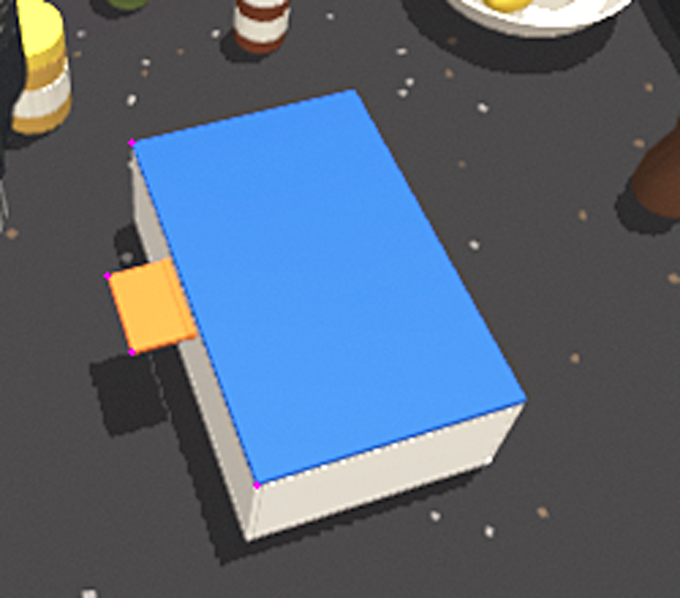

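Lid is shut: the predicted corners of the shut lid match the image, with the clip straight out. Moving over the clip tip.

Request:
play_rows:
  commands: "0 0.035 -0.012 -0.01 0 0 0;0 0.073 -0.024 -0.03 0 0 0;0 0.073 -0.024 -0.055 0 0 0;0 0.073 -0.024 -0.07 0 0 0;0 0.073 -0.024 -0.08 0 0 0"

```text
t: 11.0
ee_pos: [0.3995, -0.0382, 0.1242]
ee_rot: [-0.0, 0.151, 0.989, 0.0]
force: [0.3, -0.2, 0.3]
opening: -0.0003
```

Request:
play_rows:
  commands: "0 0 0 -0.006 0 0 0;0 0.001 0 -0.012 0 0 0;0 0.002 0 -0.018 0 0 0;0 0.006 0.001 -0.024 0 0 0;0 0.011 0.002 -0.03 0 0 0"

```text
t: 11.5
ee_pos: [0.4096, -0.0358, 0.0953]
ee_rot: [0.001, 0.15, 0.989, -0.0]
force: [-1.0, 0.0, 2.6]
opening: 0.0001
```

Request:
play_rows:
  commands: "0 0.004 0.001 -0.003 0 0 0;0 0.008 0.001 -0.006 0 0 0;0 0.011 0.002 -0.008 0 0 0;0 0.014 0.002 -0.01 0 0 0;0 0.015 0.003 -0.01 0 0 0"

```text
t: 12.0
ee_pos: [0.4209, -0.0328, 0.0846]
ee_rot: [-0.004, 0.15, 0.989, -0.001]
force: [-14.9, -11.3, 7.0]
opening: -0.0003
```

Request:
play_rows:
  commands: "0 0.001 0 0 0 0 0;0 0.001 0 0 0 0 0;0 -0.015 -0.003 0 0 0 0;0 -0.05 -0.009 0 0 0 0;0 -0.08 -0.014 0.04 0 0 0"

```text
t: 12.5
ee_pos: [0.3411, -0.0459, 0.1225]
ee_rot: [-0.004, 0.15, 0.989, 0.001]
force: [1.2, -0.4, 0.7]
opening: -0.0001
```

Request:
play_rows:
  commands: "0 -0.03 0.04 0.04 0 0 0;0 -0.05 0.08 0.07 0 0 0;0 -0.06 0.12 0.1 0 0 0;0 -0.06 0.14 0.1 0 0 0;0 -0.06 0.14 0.1 0 0 0"

```text
t: 13.0
ee_pos: [0.2844, 0.0965, 0.227]
ee_rot: [0.003, 0.147, 0.989, 0.001]
force: [0.9, -0.4, -0.5]
opening: 0.0002
```

Run:
```python
from h import *
o,s=snap("scene","s7.png");print(o["ee_pos"],o["t"],o["force"])
_,t=snap("top","t7.png")
b=np.array([.5295,-.0113]);a=.1793;R=np.array([[np.cos(a),-np.sin(a)],[np.sin(a),np.cos(a)]])
W=lambda l,z:np.r_[b+R@np.array(l),z]
pts=[W((-.099,.03),.0565),W((-.099,-.03),.0565),W((-.09,.135),.1005),W((-.09,-.135),.1005)]
def z(im,n,u,v):
    im=im.copy()
    for q in proj(cam(n),pts): cv2.circle(im,tuple(int(x) for x in q.round()),0,(255,0,255),-1)
    return cv2.resize(im[v:v+150,u:u+100],(400,600),interpolation=cv2.INTER_NEAREST)
cv2.imwrite("pics/m7.png",np.hstack([z(s,"scene",270,190),cv2.resize(t[40:340,140:340],(400,600))]))
```

```text
[0.28441343 0.09645253 0.22699354] 13.0 [ 0.87815126 -0.38962173 -0.46531606]
```

View pics/m7.png

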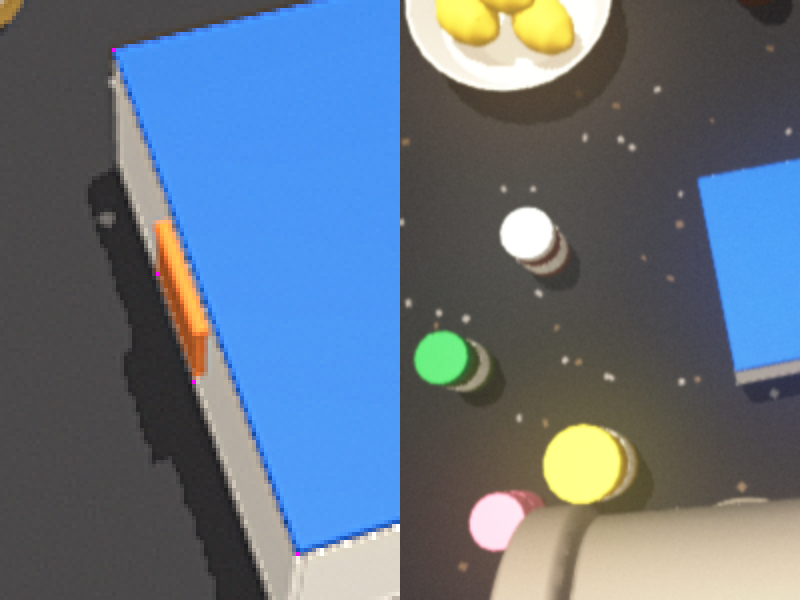

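```bash
python3 -c "
from h import *
print(close_job())"
```

```text
the job is handed in; nothing more can be done
None
```

The job is done and handed in at about 13 s on the robot's clock, against the 72 s limit.

- **Jar:** I took the smaller yellow-capped jar, leaving the larger yellow one and the pink one. It stands upright on the cork pad at about (0.535, -0.079). My estimates of the pad centre from the two camera sets differ by 2–3 mm, so the jar is centred to about that.
- **Lid:** I pushed it shut from behind, off to one side of the clip. The last pictures match the predicted corners of a shut lid. Wrist force reached about 60 N as the fingertips bottomed out, half the 120 N limit. That was the fingertips, not the arm or gripper body.
- **Clip:** I folded it only after the lid was shut. The pictures show it flat against the front. One corner looked about 2 px off the prediction, inward rather than outward; I read that as the clip's 6 mm thickness showing.
- **Left alone:** the white, green, large yellow and pink jars are standing in the last picture. The tin was standing when last seen before the lid closed. The arm ended clear of everything.

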